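# Put the last two amber jars away in a part-filled light-tight crate

## Robot

A 6-joint arm with a two-finger parallel gripper is mounted at the origin on the work surface. World frame = base frame: x ahead of the robot, y to its left, z up, the work surface at z = 0. Lengths are in m, angles in rad, forces in N, time in s.
With the tool pointing down it reaches from about 0.3 to 0.775 m from the base axis. Payload 14.6 kg.
Tool frame: the origin (TCP) lies between the finger pads; the fingertips stand bot.finger_overhang ahead of it and the grasp point (between the pads) lies 5 mm behind it (bot.finger_overhang is the distance from the TCP to the fingertips, in m); z points along the fingers, y is the direction in which the jaws open and shut (so a half turn about z gives the same grasp; the last joint's range is limited). The gripper opens to 94 mm and grips with 3 to 60 N. Pads are 16 mm wide; open, the fingers measure 119 mm over their backs; the gripper's body (75 mm by 177 mm) begins 78 mm behind the grasp point.
Start: joints at [1.1, 0.3, 1.521, -0, 1.321, -0.067], TCP at [0.216, 0.506, 0.219] pointing down, gripper open.
Joint ranges: [-3.03, 3.03], [-0.79, 2.21], [0.23, 2.52], [-1.04, 4.18], [0, 3.07], [-2.55, 2.55]. Speed limits (rad/s): [2.22, 2.22, 2.57, 3.14, 3.14, 3.14].

## Interface

Orientations are given as a unit quaternion [x, y, z, w].
In Python, from rig import bot gives the robot as it stands. The module is installed in compiled form; this text tells all that it offers.
- The arm moves only by the tool apply_moves, never from a script. Its argument "moves" is a list that holds one entry, the list of rows, each a list of 5 numbers: the shift along the tool's x, y, z in m, then the turn about the tool's z in degrees, then the gripper's target within -1 to 1 (fully open at 1, half-way at 0, shut at -1). In form: [[[tx, ty, tz, yaw, grip], ...]]. A call has 1 to 12 rows; each row shifts and turns the commanded pose from where the row before left it, along the tool's axes as they then stand; what a row does not reach is not made up. A row lasts 1/8 s, in which the tool goes at most 62.5 mm and 10.7 degrees, less where a joint would pass 70% of its speed; a pose out of reach is approached as far as the arm can. A call with a gripper value outside its range is refused whole. The fingers move at their own pace and stop on an object; "grip_force" is the grip in N (left out, the last holds). Time passes only in rows, so rows that do not move let the fingers close. It gives the time, the measured TCP pose, the force and the opening at its end, in the units of the state.
- bot.read_state(): the state, without advancing time (a new reading comes with each control period).
- bot.capture(name): name is "scene" or "top" or "wrist"; returns a dict with "image" (384x512x3 uint8, red, green, blue), "fx", "fy", "cx", "cy" (pixels), "position" and "rotation" of the camera in the world; the wrist camera has in their place "tool_from_camera" (4x4, takes a point from camera to tool coordinates, whose origin is the TCP and whose axes are the flange's). Camera axes: x right, y up, looking along -z (the intrinsics and any distortion apply to the point x, -y, -z); pixel columns grow to the right and rows downward; lengths in m; the calibration is good to about 2 mm. A picture is of the moment at which its call begins: read the wrist's pose just before it. There is no depth.
- bot.close_job(): hands the job in, once; it reports no verdict.
The state is a dict: "clock": time; "joints": joint angles; "dq": joint speeds; "joint_efforts": joint torques, N m; "eef_pos": TCP position; "orientation": TCP orientation; "force": force on the tool from outside, world axes, zero at the start; "ft_torque": the same for the moment, N m; "gripper_width": finger opening in m.
Only numpy, scipy, OpenCV 4.12 (cv2) and the standard library are available. Lean on these libraries where they do the work, as an engineer would, in place of code of your own. Each camera call takes 0.05 s, during which the arm holds its last target.

## Task

Put the two amber jars from the tray away in the light-tight crate: four of its six cells are already taken, so feel through the sprung flaps for the two empty ones and set one jar down on the floor of each, upright, without forcing or dropping it. Leave the clear jar and the other things on the bench where they are.

Things in the scene. Friction and masses are not known exactly. Their poses are not given: they have to be found in the camera images.
- crate: Light-tight jar crate, fixed to the bench: cream box with charcoal cover, 180 mm (its x) by 272 mm (its y), 89 mm high. Origin: centre of its underside; x away from the robot, y left, z up, yaw up to 0.25 rad. Six cells: three rows along x (pitch 56 mm), two columns along y (pitch 130 mm). Four cells, not known which and hidden, already hold a jar like the two on the tray; two are empty.
- cover (a point): Centre of the top of the crate's 4 mm thick cover, 89 mm above its underside. Over the middle of each cell the cover has an opening of 38 mm (crate's x) by 116 mm (crate's y): long enough for a finger on either side of a jar, along the crate's y.
- flaps (a point): Middle of the pair of blue sprung leaves that shut the opening of cell 0; every cell has such a pair. Each leaf is 18 by 114 mm, hinged on a long side of the opening; they swing down into the cell under a push of 1 to 2 N, reach no deeper than 21 mm below the top of the cover, and spring shut again.
- insert (a point): Middle of the crate at the top of the black insert, 33 mm above its underside. From there down to the cell floor (5 mm above the underside) the insert leaves a square pocket of 34 mm in the middle of each cell. A jar standing there has its top 22 mm below the top of the cover: a jar lowered into a taken cell is stopped hard at that depth, in an empty cell it goes down to the floor.
- cell0 (a point): Centre of the floor of the front right (robot's side, -y) cell's pocket, 84 mm below the top of the cover (no sign of whether it is taken).
- cell1 (a point): Centre of the floor of the front left (robot's side, +y) cell's pocket, 84 mm below the top of the cover (no sign of whether it is taken).
- cell2 (a point): Centre of the floor of the middle right cell's pocket, 84 mm below the top of the cover (no sign of whether it is taken).
- cell3 (a point): Centre of the floor of the middle left cell's pocket, 84 mm below the top of the cover (no sign of whether it is taken).
- cell4 (a point): Centre of the floor of the far right (+x) cell's pocket, 84 mm below the top of the cover (no sign of whether it is taken).
- cell5 (a point): Centre of the floor of the far left cell's pocket, 84 mm below the top of the cover (no sign of whether it is taken).
- jar_a: Closed straight-sided amber glass jar with a white screw cap and a blank paper label, 28 mm in diameter (body and cap), 62 mm high, the cap its top 16 mm, about 40 g (28 to 56 g), standing on the tray in one of three places. Origin: centre of its underside; z up.
- jar_b: Closed straight-sided amber glass jar with a white screw cap and a blank paper label, 28 mm in diameter (body and cap), 62 mm high, the cap its top 16 mm, about 40 g (28 to 56 g), standing on the tray in one of three places. Origin: centre of its underside; z up.
- tray: Aluminium tray fixed on the bench, 280 mm (its x) by 120 mm (its y), rim 14 mm high, floor and walls 3 mm thick. Origin: centre of its underside. Three jars stand in a row along its x, about 80 mm apart, up to 6 mm (along) and 12 mm (across) off.
- clear_jar: Bystander in the same row on the tray: clear glass jar with a blue cap, same size as the amber ones, not light-sensitive, stays on the tray. Origin: centre of its underside.
- beaker: Bystander: glass beaker 68 mm wide, 85 mm high, beyond the crate and tray. Origin: centre of its underside.
- spatula: Bystander: slim steel lab spatula, 170 mm long, lying between the crate and the robot. Origin: under its middle.
- petri: Bystander: closed petri dish, 94 mm wide, 15 mm high, left of the crate. Origin: centre of its underside.
- tip_box: Bystander: blue pipette-tip box with a pale lid, 85 x 122 x 65 mm, left of the crate. Origin: centre of its underside.
Things that resemble listed ones, but are neither listed nor needed, are in the scene too. Leave any green look-alike of the jar_b alone. What is shaped like the jar_a but pink or red is not meant.

How it is judged:
By the outcome, as a careful person would: the job done as asked, in the order asked, and still so for the second after the job is handed in, with the robot touching nothing.
It also fails if it takes over 72 s, if anything falls off the work surface, if the arm or the gripper's body presses on something with over 40 N, if the wrist force passes 120 N, or if a joint passes its speed limit or range.

## Working session

There is one attempt and no reset: what is moved stays moved. The work goes in short steps, Python scripts to look and compute and a tool call to move; the robot and the scene stay as the last step left them, time stands still between calls to the robot, and variables do not carry over. Pictures are saved under pics/ and viewed, and the job is handed in when it is done.

Besides the shell and the picture viewer there is one more tool, called as name(argument=value, ...) on one line, values as JSON. apply_moves: Moves the arm, as the interface text tells. Its arguments: {"type":"object","properties":{"moves":{"type":"array","items":{"type":"array","items":{"type":"array","items":{"type":"number"}}}},"grip_force":{"type":"number"}},"required":["moves"]}

```bash
mkdir -p pics
python3 - <<'E'
from rig import bot
import cv2,json,numpy as np,pickle
s=bot.read_state(); print(s, bot.finger_overhang)
for n in ["scene","top"]:
    c=bot.capture(n); pickle.dump(c,open(n+'.pkl','wb'))
    print(n,{k:np.round(v,4).tolist() if not isinstance(v,(str,type(None))) else v for k,v in c.items() if k!='image'})
    cv2.imwrite(f'pics/{n}0.png',cv2.resize(c['image'][:,:,::-1],(800,600),interpolation=cv2.INTER_CUBIC))
E
```

```text
{'clock': 0.0, 'joints': array([ 1.10040519e+00,  3.00477418e-01,  1.52157981e+00,  1.79398707e-05,
        1.32067137e+00, -6.65787780e-02]), 'dq': array([ 8.05666801e-04, -8.81337408e-04, -1.12720256e-03,  5.23037649e-04,
       -9.48030792e-05,  4.88111786e-04]), 'joint_efforts': array([-1.84456570e-03, -5.31807590e+01, -3.52740026e+01,  7.08691031e-02,
        2.44240573e-02, -6.90851493e-05]), 'eef_pos': array([0.21598916, 0.50555515, 0.21888339]), 'orientation': array([ 2.00539298e-01,  9.79685494e-01, -5.45318105e-04, -1.59044554e-04]), 'force': array([ 0.81291053, -0.42592314, -0.88666205]), 'ft_torque': array([0.00659658, 0.0400807 , 0.01129795]), 'gripper_width': 0.09405422793602244} 0.014
scene {'fx': 400.7698, 'fy': 400.7698, 'cx': 258.6679, 'cy': 183.8655, 'position': [0.9646, 0.7192, 0.8189], 'rotation': [0.1015, 0.3861, 0.8795, 0.2591]}
top {'fx': 367.7491, 'fy': 367.7491, 'cx': 258.3938, 'cy': 187.7257, 'position': [0.386, 0.0791, 1.0578], 'rotation': [0.0498, -0.0689, -0.7001, 0.709]}
```

View pics/scene0.png

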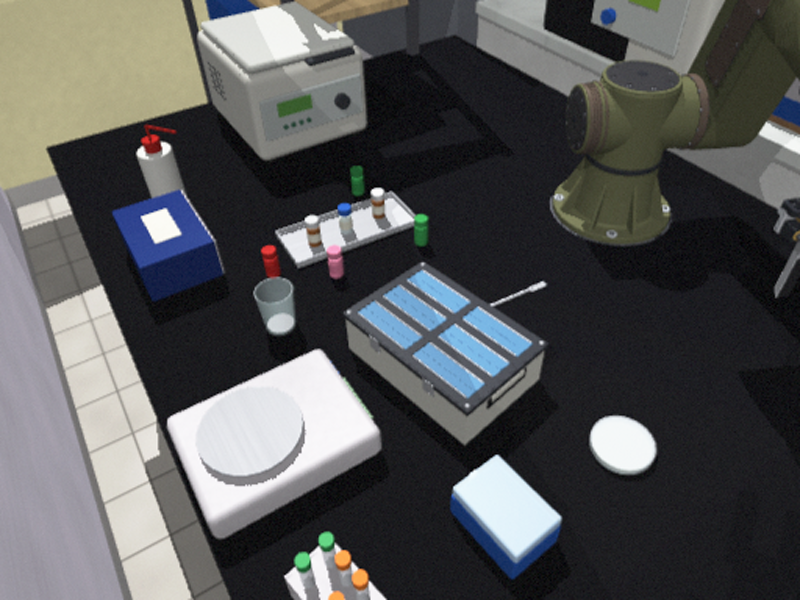

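View pics/top0.png

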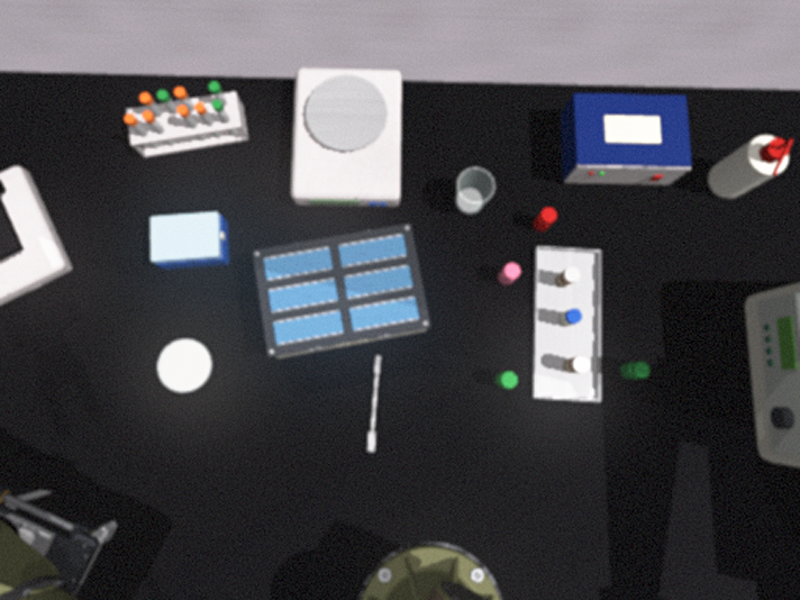

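Top view (800x600): the crate is at (342,291). The tray is at (567,323), with white-capped amber jars at (571,275) and (581,364) and the blue-capped clear jar at (573,316). The green, pink and red look-alikes stand outside the tray. I'll confirm with enlarged crops.

Run:
```python
import pickle,cv2,numpy as np
t=pickle.load(open('top.pkl','rb'))['image'];s=pickle.load(open('scene.pkl','rb'))['image']
def crop(im,x0,y0,w,h,k): return cv2.resize(im[y0:y0+h,x0:x0+w,::-1],None,fx=k,fy=k,interpolation=cv2.INTER_CUBIC)
cv2.imwrite('pics/tcrate.png',crop(t,155,135,125,100,6))
a=crop(t,335,150,60,115,5);b=crop(s,170,115,100,60,5)
H=max(a.shape[0],b.shape[0])
p=np.zeros((H,a.shape[1]+b.shape[1],3),np.uint8);p[:a.shape[0],:a.shape[1]]=a;p[:b.shape[0],a.shape[1]:]=b
cv2.imwrite('pics/tray.png',p);print(p.shape)
```

```text
(575, 800, 3)
```

View pics/tcrate.png

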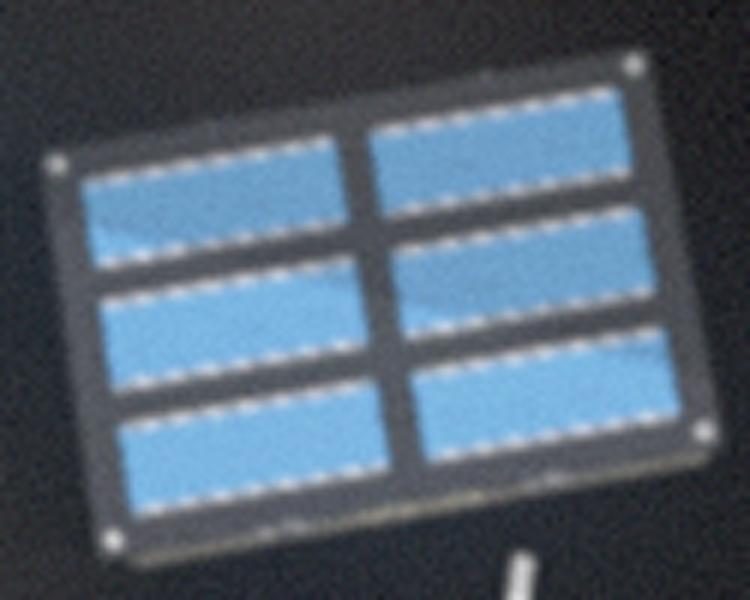

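View pics/tray.png

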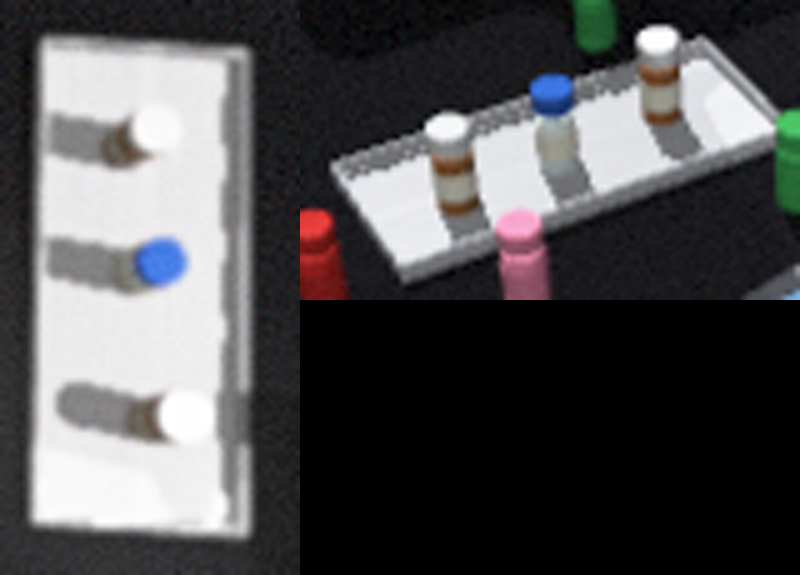

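The crops confirm it: two white-capped amber jars at the tray's ends and the blue-capped clear jar in the middle. The green, red and pink ones stand off the tray. Next I'll work out positions.

```bash
cat > h.py <<'E'
import numpy as np,cv2,pickle
from scipy.spatial.transform import Rotation as R
from scipy.optimize import least_squares
def ray(c,uv,Rw=None,p=None):
    Rw=R.from_quat(c['rotation']).as_matrix() if Rw is None else Rw
    p=np.array(c['position']) if p is None else p
    d=np.array([(uv[0]-c['cx'])/c['fx'],-(uv[1]-c['cy'])/c['fy'],-1]); return p,Rw@d
def onz(c,uv,z,**k):
    p,d=ray(c,uv,**k); return p+d*(z-p[2])/d[2]
def cells(im,c,z=0.088,amin=150,**k):
    hsv=cv2.cvtColor(im,cv2.COLOR_RGB2HSV)
    m=cv2.inRange(hsv,(95,70,90),(112,255,255))
    m=cv2.morphologyEx(m,cv2.MORPH_OPEN,np.ones((3,3)))
    n,l,st,ce=cv2.connectedComponentsWithStats(m)
    return [(st[i,4],ce[i],onz(c,ce[i],z,**k)) for i in range(1,n) if st[i,4]>amin]
G=np.array([[(r-1)*.056,(q-.5)*.13] for r in range(3) for q in range(2)])
def fitcrate(P,x0=(.47,.15,.15)):
    from scipy.spatial import cKDTree
    def f(v):
        c,s=np.cos(v[2]),np.sin(v[2]); W=G@np.array([[c,s],[-s,c]])+v[:2]
        return W
    def res(v):
        W=f(v); d,i=cKDTree(W).query(P); return (W[i]-P).ravel()
    s=least_squares(res,x0); return s.x,f(s.x),res(s.x)
E
python3 - <<'E'
from h import *
for n in ['top','scene']:
    c=pickle.load(open(n+'.pkl','rb'))
    L=[x for x in cells(c['image'],c) if 0.35<x[2][0]<.65 and -.05<x[2][1]<.4]
    for a,ce,p in L: print(n,a,ce.round(1),p.round(4))
    P=np.array([x[2][:2] for x in L if 200<x[0]<900])
    if n=='top': P=P[:6] if len(P)>6 else P
    v,W,r=fitcrate(P,(P.mean(0)[0],P.mean(0)[1],.15)); print(v.round(4),W.round(4).tolist(),np.abs(r).max())
    if n=='top':
        for u in [(157,130),(160,262),(187,415)]: print(onz(c,(u[0]/5+334.6,u[1]/5+149.6),.065).round(4))
        for u in [(40,38),(248,48),(250,534),(32,524)]: print('tray',onz(c,(u[0]/5+334.6,u[1]/5+149.6),.014).round(4))
    else:
        for u in [(448,127),(553,90),(660,40)]: print(onz(c,((u[0]-300)/5+169.6,u[1]/5+114.6),.065).round(4))
E
```

```text
top 523 [238.  160.1] [0.6258 0.1097 0.088 ]
top 533 [190.3 168.5] [0.6005 0.2372 0.088 ]
top 535 [241.7 180.1] [0.5709 0.0986 0.088 ]
top 559 [193.5 188.7] [0.5457 0.2264 0.088 ]
top 557 [245.4 200.5] [0.5159 0.0877 0.088 ]
top 572 [196.8 209.3] [0.4908 0.2156 0.088 ]
[0.5583 0.1625 0.1952] [[0.5159, 0.0879], [0.4907, 0.2154], [0.5709, 0.0987], [0.5457, 0.2263], [0.6258, 0.1096], [0.6006, 0.2371]] 0.00017820683110528202
[ 0.5934 -0.2457  0.065 ]
[ 0.5195 -0.2444  0.065 ]
[ 0.4362 -0.2559  0.065 ]
tray [ 0.6582 -0.1951  0.014 ]
tray [ 0.6543 -0.3184  0.014 ]
tray [ 0.3725 -0.3061  0.014 ]
tray [ 0.3768 -0.1826  0.014 ]
scene 382 [280.1 186.2] [0.5156 0.0863 0.088 ]
scene 410 [265.1 196.6] [0.5704 0.0973 0.088 ]
scene 452 [249.3 207.8] [0.6253 0.1087 0.088 ]
scene 465 [318.  211.9] [0.4903 0.2148 0.088 ]
scene 511 [302.9 223.9] [0.5452 0.2258 0.088 ]
scene 556 [286.7 236.6] [0.6004 0.2365 0.088 ]
[0.5579 0.1616 0.1952] [[0.5155, 0.0869], [0.4903, 0.2145], [0.5705, 0.0978], [0.5453, 0.2253], [0.6254, 0.1087], [0.6002, 0.2362]] 0.0006963993829268017
[ 0.5932 -0.2489  0.065 ]
[ 0.5194 -0.2468  0.065 ]
[ 0.4337 -0.2569  0.065 ]
```

apply_moves(moves=[[[0,0,0,-8.6,1],[0,0,0,-8.6,1],[0,0,0,-8.6,1],[0,0,0,-8.5,1],[-0.003,-0.04,0,0,1],[-0.003,-0.04,0,0,1],[-0.003,-0.04,0,0,1],[-0.003,-0.04,0,0,1],[-0.003,-0.04,0,0,1],[-0.003,-0.04,0,0,1],[-0.003,-0.04,0,0,1],[-0.003,-0.04,0,0,1]]], grip_force=12)

```text
clock: 1.6
eef_pos: [0.3016, 0.1952, 0.2194]
orientation: [-0.097, 0.995, -0.0, -0.0]
force: [0.3, 0.7, -0.1]
gripper_width: 0.094
```

apply_moves(moves=[[[-0.003,-0.04,0,0,1],[-0.003,-0.04,0,0,1],[-0.003,-0.04,0,0,1],[-0.003,-0.04,0,0,1],[-0.003,-0.04,0,0,1],[-0.003,-0.04,0,0,1],[-0.004,-0.04,0,0,1],[-0.004,-0.04,0,0,1],[-0.004,-0.04,0,0,1],[-0.004,-0.04,0,0,1],[0,0,0,0,1],[0,0,0,0,1]]])

```text
clock: 3.1
eef_pos: [0.4121, -0.1889, 0.2192]
orientation: [-0.097, 0.995, 0.0, -0.0]
force: [0.3, 0.1, -0.0]
gripper_width: 0.0938
```

```bash
cat >> h.py <<'E'
def delta(s,target,yaw=None):
    M=R.from_quat(s['orientation']).as_matrix()
    y=np.degrees(np.arctan2(M[1,1],M[0,1]))
    return (M.T@(np.array(target)-s['eef_pos'])).round(4), round(y,2)
def wrist(bot,fn):
    s=bot.read_state(); c=bot.capture('wrist')
    M=np.eye(4);M[:3,:3]=R.from_quat(s['orientation']).as_matrix();M[:3,3]=s['eef_pos']
    T=M@np.array(c['tool_from_camera']); c['T']=T; 
    pickle.dump(c,open(fn+'.pkl','wb')); cv2.imwrite(f'pics/{fn}.png',c['image'][:,:,::-1])
    return s,c,dict(Rw=T[:3,:3],p=T[:3,3])
E
python3 - <<'E'
from h import *; from rig import bot
s,c,k=wrist(bot,'w1'); print(c['T'].round(3)); print(delta(s,(.435,-.2565,.12)), s['joints'].round(2))
E
```

```text
[[-0.195 -0.948 -0.25   0.34 ]
 [ 0.981 -0.188 -0.051 -0.204]
 [ 0.001 -0.256  0.967  0.385]
 [ 0.     0.     0.     1.   ]]
(array([-0.0094, -0.0708,  0.0991]), np.float64(101.15)) [-0.51  0.08  1.78  0.    1.28 -2.28]
```

View pics/w1.png

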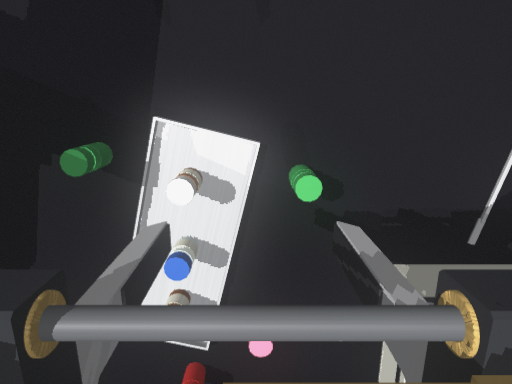

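Wrist view: the near amber jar's cap is at (181,192), the clear jar's blue cap at (178,266), and the green look-alike at (308,187) is off the tray. I'll locate the near cap from this view.

Run:
```python
from h import *
c=pickle.load(open('w1.pkl','rb'));k=dict(Rw=c['T'][:3,:3],p=c['T'][:3,3])
print(onz(c,(181,192),.065,**k),onz(c,(178,266),.065,**k))
cv2.imwrite('pics/w1c.png',cv2.resize(c['image'][150:300,130:260,::-1],None,fx=4,fy=4))
```

```text
[ 0.4368912  -0.25599945  0.065     ] [ 0.51784366 -0.24763602  0.065     ]
```

View pics/w1c.png

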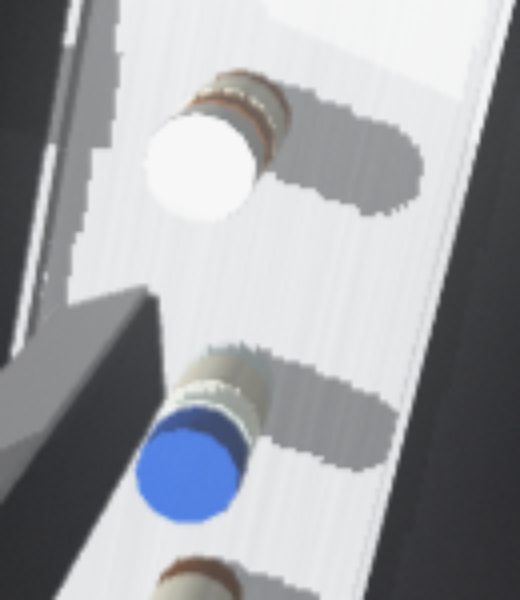

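apply_moves(moves=[[[-0.0034,-0.0236,0,0,1],[-0.0034,-0.0236,0,0,1],[-0.0034,-0.0235,0,0,1],[0,0,0.025,0,1],[0,0,0.03,0,1],[0,0,0.03,0,1],[0,0,0.025,0,1],[0,0,0,0,1],[0,0,0,0,1]]])

```text
clock: 4.28
eef_pos: [0.4366, -0.2566, 0.1107]
orientation: [-0.098, 0.995, -0.0, 0.001]
force: [0.1, 0.6, 0.4]
gripper_width: 0.0943
```

Run:
```python
from h import *; from rig import bot
s,c,k=wrist(bot,'w2'); print(s['eef_pos'],s['force'],delta(s,(.4358,-.2563,.049)))
```

```text
[ 0.4365906  -0.25658212  0.11067674] [0.12380158 0.64501344 0.44853459] (array([0.0008, 0.0005, 0.0617]), np.float64(101.2))
```

View pics/w2.png

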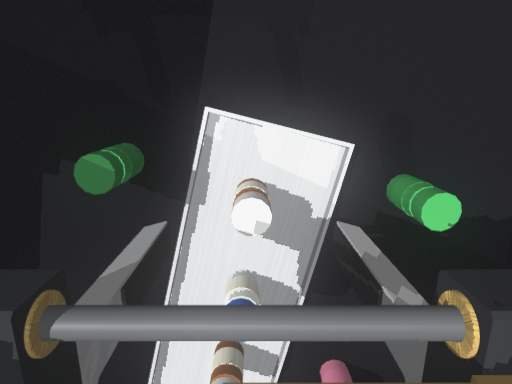

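Run:
```python
from h import *
c=pickle.load(open('w2.pkl','rb'));k=dict(Rw=c['T'][:3,:3],p=c['T'][:3,3])
im=c['image'][190:240,225:280]; m=(im.min(2)>228).astype(np.uint8)
n,l,st,ce=cv2.connectedComponentsWithStats(m); print(st,ce+[225,190])
print(onz(c,(252,214.5),.065,**k))
```

```text
[[   0    0   55   50 1287]
 [   0    0   47   50 1440]
 [  19   47    8    3   21]
 [  36   49    1    1    1]
 [  39   49    1    1    1]] [[260.56177156 213.02641803]
 [244.40138889 215.44027778]
 [247.33333333 238.        ]
 [261.         239.        ]
 [264.         239.        ]]
[ 0.43486492 -0.25723281  0.065     ]
```

apply_moves(moves=[[[0.0008,0.0005,0.02,0,1],[0,0,0.02,0,1],[0,0,0.015,0,1],[0,0,0.006,0,1],[0,0,0,0,1]]])

```text
clock: 4.95
eef_pos: [0.4353, -0.2565, 0.0487]
orientation: [-0.097, 0.995, -0.0, 0.0]
force: [-0.1, 0.4, 0.3]
gripper_width: 0.0938
```

apply_moves(moves=[[[0,0,0,0,-0.2],[0,0,0,0,-0.6],[0,0,0,0,-1],[0,0,0,0,-1],[0,0,0,0,-1],[0,0,0,0,-1]]])

```text
clock: 5.7
eef_pos: [0.4352, -0.2564, 0.0485]
orientation: [-0.097, 0.995, -0.0, 0.0]
force: [-0.6, 0.0, -0.3]
gripper_width: 0.0373
```

apply_moves(moves=[[[0,0,0,0,-1],[0,0,0,0,-1],[0,0,0,0,-1],[0,0,0,0,-1]]])

```text
clock: 6.2
eef_pos: [0.4352, -0.2564, 0.0484]
orientation: [-0.097, 0.995, 0.0, -0.0]
force: [0.2, 0.2, -1.0]
gripper_width: 0.0276
```

apply_moves(moves=[[[0,0,-0.01,0,-1],[0,0,-0.02,0,-1],[0,0,-0.03,0,-1],[0,0,-0.03,0,-1],[0,0,-0.03,0,-1],[-0.0145,0.032,0,0,-1],[-0.0145,0.032,0,0,-1],[-0.0145,0.032,0,0,-1],[-0.0145,0.032,0,0,-1],[-0.0145,0.032,0,0,-1],[-0.0145,0.032,0,0,-1],[-0.0145,0.032,0,0,-1]]])

```text
clock: 7.7
eef_pos: [0.4916, -0.0159, 0.1692]
orientation: [-0.097, 0.995, -0.0, 0.0]
force: [0.1, 0.8, -0.5]
gripper_width: 0.0277
```

apply_moves(moves=[[[-0.0145,0.032,0,0,-1],[-0.0145,0.032,0,0,-1],[-0.0145,0.032,0,0,-1],[0,0,0,0,-1],[0,0,0,0,-1]]])

```text
clock: 8.32
eef_pos: [0.5154, 0.0851, 0.1688]
orientation: [-0.097, 0.995, -0.0, 0.0]
force: [0.7, 0.1, -0.6]
gripper_width: 0.0277
```

Run:
```python
from h import *; from rig import bot
s,c,k=wrist(bot,'w3'); print(s['eef_pos'],s['force'],s['gripper_width'],delta(s,(.5157,.0874,.145)))
```

```text
[0.51538607 0.08513973 0.16877536] [ 0.70332815  0.12159704 -0.61660072] 0.02769908906905096 (array([-0.0007,  0.0022,  0.0238]), np.float64(101.17))
```

View pics/w3.png

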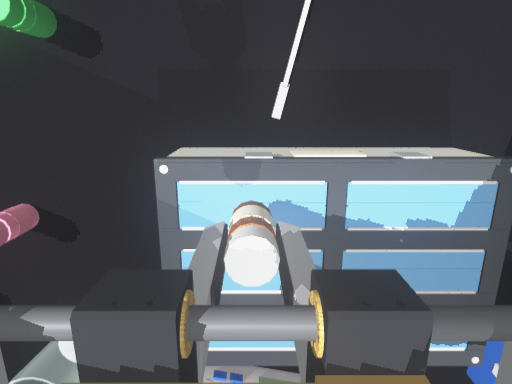

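The jar hangs upright between the fingers at (252,245). The cell 0 opening spans about (180,181) to (327,231), and the crate edges line up with the image axes.

Run:
```python
from h import *
c=pickle.load(open('w3.pkl','rb'));k=dict(Rw=c['T'][:3,:3],p=c['T'][:3,3])
for u in [(253.5,206),(420.5,206)]: print(onz(c,u,.088,**k).round(4))
```

```text
[0.5182 0.0867 0.088 ]
[0.493 0.214 0.088]
```

apply_moves(moves=[[[-0.0012,0.0019,0.015,0,-1],[0,0,0.015,0,-1],[0,0,0.009,0,-1],[0,0,0.006,0,-1],[0,0,0.006,0,-1],[0,0,0,0,-1]]])

```text
clock: 9.12
eef_pos: [0.5162, 0.0877, 0.1171]
orientation: [-0.097, 0.995, -0.0, -0.0]
force: [0.5, 0.2, -0.1]
gripper_width: 0.0276
```

apply_moves(moves=[[[0,0,0.002,0,-1],[0,0,0.0015,0,-1],[0,0,0,0,-1]]])

```text
clock: 9.5
eef_pos: [0.5163, 0.0877, 0.1139]
orientation: [-0.097, 0.995, -0.0, -0.0]
force: [0.1, 0.6, -0.4]
gripper_width: 0.0283
```

apply_moves(moves=[[[0,0,0.001,0,-1],[0,0,0.001,0,-1],[0,0,0,0,-1]]])

```text
clock: 9.88
eef_pos: [0.5166, 0.0877, 0.1124]
orientation: [-0.097, 0.995, 0.0, 0.0]
force: [-0.1, 0.1, 4.5]
gripper_width: 0.0276
```

apply_moves(moves=[[[0,0,0.001,0,-1],[0,0,0,0,-1]]])

```text
clock: 10.12
eef_pos: [0.5172, 0.0878, 0.1122]
orientation: [-0.097, 0.995, -0.0, 0.001]
force: [-0.7, 0.3, 10.4]
gripper_width: 0.0272
```

Stopped hard at the taken depth (force 10 N), so cell 0 is taken. Next is cell 2.

apply_moves(moves=[[[0,0,-0.01,0,-1],[0,0,-0.025,0,-1],[-0.018,0,0,0,-1],[-0.019,0,0,0,-1],[-0.019,0,0,0,-1],[0,0,0.015,0,-1],[0,0,0.009,0,-1],[0,0,0.007,0,-1],[0,0,0,0,-1]]])

```text
clock: 11.25
eef_pos: [0.5707, 0.0984, 0.1144]
orientation: [-0.097, 0.995, 0.0, -0.001]
force: [-0.5, -0.6, 0.1]
gripper_width: 0.0275
```

apply_moves(moves=[[[0,0,0.001,0,-1],[0,0,0.001,0,-1],[0,0,0.001,0,-1],[0,0,0,0,-1]]])

```text
clock: 11.75
eef_pos: [0.5715, 0.0985, 0.1122]
orientation: [-0.097, 0.995, -0.0, 0.0]
force: [0.0, -0.3, 2.1]
gripper_width: 0.0281
```

apply_moves(moves=[[[0,0,0.001,0,-1],[0,0,0,0,-1]]])

```text
clock: 12.0
eef_pos: [0.5719, 0.0986, 0.1122]
orientation: [-0.097, 0.995, 0.0, 0.001]
force: [-1.4, -0.6, 9.8]
gripper_width: 0.0279
```

Cell 2 is taken (9.8 N at the same depth). Next is cell 4.

apply_moves(moves=[[[0,0,-0.01,0,-1],[0,0,-0.025,0,-1],[-0.018,0,0,0,-1],[-0.019,0,0,0,-1],[-0.019,0,0,0,-1],[0,0,0.015,0,-1],[0,0,0.009,0,-1],[0,0,0.007,0,-1],[0,0,0,0,-1]]])

```text
clock: 13.12
eef_pos: [0.6257, 0.1093, 0.1144]
orientation: [-0.097, 0.995, -0.0, -0.001]
force: [0.3, -0.8, 0.3]
gripper_width: 0.0278
```

apply_moves(moves=[[[0,0,0.001,0,-1],[0,0,0.001,0,-1],[0,0,0.001,0,-1],[0,0,0.001,0,-1],[0,0,0,0,-1]]])

```text
clock: 13.75
eef_pos: [0.6268, 0.1095, 0.1122]
orientation: [-0.097, 0.995, 0.0, 0.001]
force: [-1.3, 0.3, 8.1]
gripper_width: 0.0276
```

Cell 4 is taken. Next is cell 5.

apply_moves(moves=[[[0,0,-0.01,0,-1],[0,0,-0.025,0,-1],[0,0.03,0,0,-1],[0,0.035,0,0,-1],[0,0.035,0,0,-1],[0,0.03,0,0,-1],[0,0,0,0,-1],[0,0,0.015,0,-1],[0,0,0.009,0,-1],[0,0,0.007,0,-1],[0,0,0,0,-1]]])

```text
clock: 15.12
eef_pos: [0.6009, 0.2364, 0.1141]
orientation: [-0.097, 0.995, -0.0, -0.001]
force: [-0.3, -0.4, -0.8]
gripper_width: 0.0278
```

apply_moves(moves=[[[0,0,0.001,0,-1],[0,0,0.001,0,-1],[0,0,0.001,0,-1],[0,0,0.001,0,-1],[0,0,0,0,-1]]])

```text
clock: 15.75
eef_pos: [0.601, 0.2369, 0.1109]
orientation: [-0.097, 0.995, -0.0, -0.0]
force: [0.5, 0.2, -0.5]
gripper_width: 0.0277
```

Cell 5 gives no contact past the taken depth, so I'll keep descending carefully.

apply_moves(moves=[[[0,0,0.003,0,-1],[0,0,0.005,0,-1],[0,0,0.007,0,-1],[0,0,0.007,0,-1],[0,0,0.005,0,-1],[0,0,0,0,-1]]])

```text
clock: 16.5
eef_pos: [0.6008, 0.2368, 0.0834]
orientation: [-0.097, 0.995, -0.0, -0.0]
force: [0.1, 0.5, -0.0]
gripper_width: 0.0279
```

apply_moves(moves=[[[0,0,0.003,0,-1],[0,0,0.003,0,-1],[0,0,0.002,0,-1],[0,0,0,0,-1]]])

```text
clock: 17.0
eef_pos: [0.601, 0.2369, 0.0758]
orientation: [-0.097, 0.995, -0.0, -0.0]
force: [-0.7, -0.2, -0.8]
gripper_width: 0.0276
```

Inside the pocket with no contact. Continuing to the floor.

apply_moves(moves=[[[0,0,0.005,0,-1],[0,0,0.005,0,-1],[0,0,0.005,0,-1],[0,0,0.004,0,-1],[0,0,0.003,0,-1],[0,0,0.001,0,-1],[0,0,0,0,-1]]])

```text
clock: 17.88
eef_pos: [0.601, 0.2369, 0.0529]
orientation: [-0.097, 0.995, -0.0, -0.0]
force: [-0.3, -0.2, -0.8]
gripper_width: 0.0276
```

apply_moves(moves=[[[0,0,0.001,0,-1],[0,0,0.001,0,-1],[0,0,0,0,-1]]])

```text
clock: 18.25
eef_pos: [0.601, 0.2369, 0.0509]
orientation: [-0.097, 0.995, -0.0, -0.0]
force: [0.4, -1.0, 0.1]
gripper_width: 0.0279
```

apply_moves(moves=[[[0,0,0.0005,0,-1],[0,0,0.0005,0,-1],[0,0,0,0,-1]]])

```text
clock: 18.62
eef_pos: [0.6011, 0.2369, 0.0503]
orientation: [-0.097, 0.995, 0.0, 0.0]
force: [-1.8, -0.2, 4.6]
gripper_width: 0.0276
```

Floor contact at TCP z = 0.0503. Releasing with a small opening, then rising.

apply_moves(moves=[[[0,0,0,0,-0.2],[0,0,0,0,0],[0,0,0,0,0],[0,0,0,0,0]]])

```text
clock: 19.12
eef_pos: [0.601, 0.2369, 0.0498]
orientation: [-0.097, 0.995, -0.0, -0.0]
force: [-0.0, 0.3, 0.8]
gripper_width: 0.0472
```

apply_moves(moves=[[[0,0,-0.005,0,0],[0,0,-0.01,0,0],[0,0,-0.015,0,0],[0,0,0,0,0]]])

```text
clock: 19.62
eef_pos: [0.6019, 0.2372, 0.082]
orientation: [-0.097, 0.995, 0.0, 0.002]
force: [0.4, 0.5, -0.1]
gripper_width: 0.0473
```

apply_moves(moves=[[[0,0,-0.02,0,0],[0,0,-0.03,0,0],[0,0,-0.035,0,0],[0,0,-0.02,0,0],[0.0085,-0.0394,0,0,0.5],[0.0085,-0.0394,0,0,1],[0.0085,-0.0394,0,0,1],[0.0085,-0.0394,0,0,1],[0.0085,-0.0394,0,0,1],[0.0085,-0.0394,0,0,1],[0.0085,-0.0394,0,0,1],[0.0085,-0.0394,0,0,1]]])

```text
clock: 21.12
eef_pos: [0.5953, -0.0868, 0.1861]
orientation: [-0.097, 0.995, -0.0, 0.0]
force: [0.7, -0.5, -0.4]
gripper_width: 0.0944
```

apply_moves(moves=[[[0.0085,-0.0394,0,0,1],[0.0085,-0.0394,0,0,1],[0.0085,-0.0394,0,0,1],[0.0085,-0.0394,0,0,1],[0,0,0,0,1],[0,0,0,0,1]]])

```text
clock: 21.88
eef_pos: [0.5925, -0.2462, 0.1855]
orientation: [-0.097, 0.995, 0.0, 0.0]
force: [1.2, 0.7, 0.0]
gripper_width: 0.0943
```

Run:
```python
from h import *; from rig import bot
s,c,k=wrist(bot,'w4'); print(s['eef_pos'],s['force'],s['gripper_width'],delta(s,(.593,-.247,.049)))
c=bot.capture('top'); cv2.imwrite('pics/t2.png',cv2.resize(c['image'][110:270,140:400,::-1],None,fx=3,fy=3))
```

```text
[ 0.59253439 -0.24620313  0.18550032] [1.2152675  0.69793741 0.04228502] 0.09431388704597997 (array([-0.0003, -0.0009,  0.1365]), np.float64(101.16))
```

View pics/w4.png

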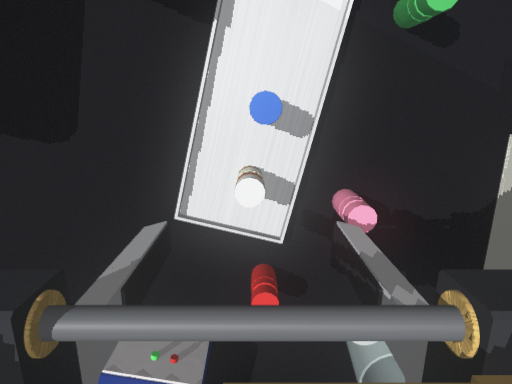

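View pics/t2.png

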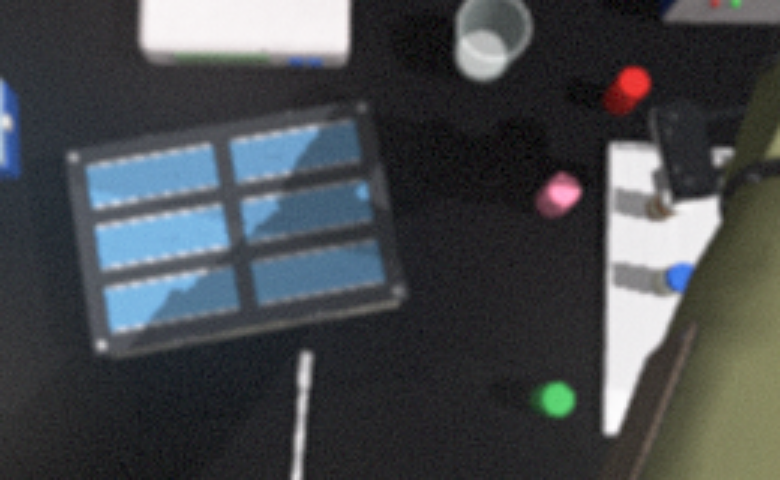

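The wrist view shows the far amber jar's white cap at (250,191), the blue cap at (266,108), and the pink jar at (355,210) right of the finger. The top view shows the cell 5 flaps shut again. I'll check the jar's position and the clearance to the pink jar.

Run:
```python
from h import *
c=pickle.load(open('w4.pkl','rb'));k=dict(Rw=c['T'][:3,:3],p=c['T'][:3,3])
for u in [(250,191),(361,217),(265,286)]: print(onz(c,u,.065,**k).round(4))
```

```text
[ 0.5944 -0.2477  0.065 ]
[ 0.5987 -0.1439  0.065 ]
[ 0.6844 -0.2152  0.065 ]
```

apply_moves(moves=[[[-0.0008,-0.0012,0.02,0,1],[0,0,0.03,0,1],[0,0,0.03,0,1],[0,0,0.02,0,1],[0,0,0.02,0,1],[0,0,0.012,0,1],[0,0,0.005,0,1],[0,0,0,0,1]]])

```text
clock: 22.98
eef_pos: [0.5937, -0.2478, 0.0482]
orientation: [-0.097, 0.995, -0.0, 0.0]
force: [0.7, 1.4, -0.6]
gripper_width: 0.0939
```

apply_moves(moves=[[[0,0,0,0,-0.2],[0,0,0,0,-0.6],[0,0,0,0,-1],[0,0,0,0,-1],[0,0,0,0,-1],[0,0,0,0,-1],[0,0,0,0,-1],[0,0,0,0,-1],[0,0,0,0,-1]]])

```text
clock: 24.1
eef_pos: [0.5935, -0.2477, 0.0479]
orientation: [-0.097, 0.995, 0.0, -0.0]
force: [-0.4, 0.0, 0.4]
gripper_width: 0.0277
```

apply_moves(moves=[[[0,0,-0.01,0,-1],[0,0,-0.02,0,-1],[0,0,-0.03,0,-1],[0,0,-0.03,0,-1],[0,0,-0.03,0,-1],[-0.0032,0.0338,0,0,-1],[-0.0032,0.0338,0,0,-1],[-0.0032,0.0338,0,0,-1],[-0.0032,0.0338,0,0,-1],[-0.0032,0.0338,0,0,-1],[-0.0032,0.0338,0,0,-1],[-0.0032,0.0338,0,0,-1]]])

```text
clock: 25.6
eef_pos: [0.5697, -0.0102, 0.1697]
orientation: [-0.097, 0.995, -0.0, 0.001]
force: [0.3, -0.7, -0.7]
gripper_width: 0.0281
```

apply_moves(moves=[[[-0.0033,0.034,0,0,-1],[-0.0033,0.0339,0,0,-1],[-0.0033,0.0339,0,0,-1],[-0.0033,0.0339,0,0,-1],[-0.0033,0.0339,0,0,-1],[-0.0033,0.0339,0,0,-1],[-0.0033,0.0339,0,0,-1],[0,0,0,0,-1],[0,0,0,0,-1]]])

```text
clock: 26.72
eef_pos: [0.5465, 0.2257, 0.1689]
orientation: [-0.097, 0.995, 0.0, 0.0]
force: [0.6, 0.3, 0.0]
gripper_width: 0.0276
```

Run:
```python
from h import *; from rig import bot
s,c,k=wrist(bot,'w5'); print(s['eef_pos'],s['force'],s['gripper_width'],delta(s,(.5461,.226,.117)))
```

```text
[0.54654387 0.22569234 0.16885468] [0.57517447 0.25193569 0.04108966] 0.027599109261269947 (array([0.0004, 0.0004, 0.0519]), np.float64(101.17))
```

View pics/w5.png

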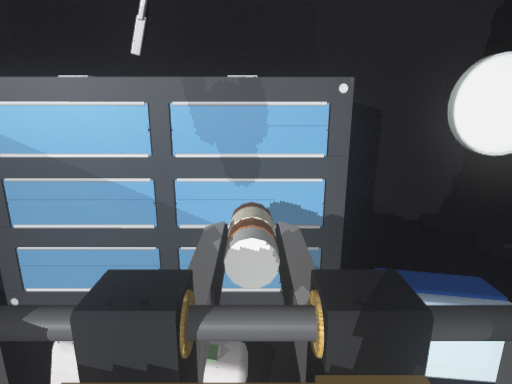

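The jar at (252,245) is held upright over the middle left opening, (176,180) to (324,228). Probing cell 3.

apply_moves(moves=[[[0.0004,0.0004,0.015,0,-1],[0,0,0.015,0,-1],[0,0,0.009,0,-1],[0,0,0.008,0,-1],[0,0,0.007,0,-1],[0,0,0,0,-1]]])

```text
clock: 27.52
eef_pos: [0.5457, 0.2264, 0.1134]
orientation: [-0.097, 0.995, -0.0, -0.0]
force: [0.3, 0.6, 0.5]
gripper_width: 0.0279
```

apply_moves(moves=[[[0,0,0.001,0,-1],[0,0,0.001,0,-1],[0,0,0.001,0,-1],[0,0,0,0,-1]]])

```text
clock: 28.02
eef_pos: [0.5463, 0.2266, 0.1119]
orientation: [-0.097, 0.995, 0.0, 0.001]
force: [-1.3, 0.2, 5.5]
gripper_width: 0.0275
```

Cell 3 is taken: it stopped at exactly the taken depth. Cell 1 remains.

apply_moves(moves=[[[0,0,-0.01,0,-1],[0,0,-0.025,0,-1],[0.018,0,0,0,-1],[0.019,0,0,0,-1],[0.019,0,0,0,-1],[0,0,0,0,-1],[0,0,0.015,0,-1],[0,0,0.009,0,-1],[0,0,0.008,0,-1],[0,0,0,0,-1]]])

```text
clock: 29.28
eef_pos: [0.4908, 0.2155, 0.113]
orientation: [-0.097, 0.995, -0.0, -0.001]
force: [-0.1, -0.1, -0.7]
gripper_width: 0.0277
```

apply_moves(moves=[[[0,0,0.001,0,-1],[0,0,0.001,0,-1],[0,0,0.001,0,-1],[0,0,0.001,0,-1],[0,0,0,0,-1]]])

```text
clock: 29.9
eef_pos: [0.491, 0.2156, 0.1099]
orientation: [-0.097, 0.995, -0.0, -0.0]
force: [-0.3, -0.3, -0.4]
gripper_width: 0.0278
```

Past the taken depth with no force, so cell 1 is empty. Descending.

apply_moves(moves=[[[0,0,0.003,0,-1],[0,0,0.005,0,-1],[0,0,0.007,0,-1],[0,0,0.007,0,-1],[0,0,0.005,0,-1],[0,0,0,0,-1]]])

```text
clock: 30.65
eef_pos: [0.4908, 0.2155, 0.0825]
orientation: [-0.097, 0.995, -0.0, -0.0]
force: [0.5, -0.5, -0.3]
gripper_width: 0.028
```

apply_moves(moves=[[[0,0,0.002,0,-1],[0,0,0.003,0,-1],[0,0,0.003,0,-1],[0,0,0,0,-1]]])

```text
clock: 31.15
eef_pos: [0.4909, 0.2155, 0.0747]
orientation: [-0.097, 0.995, -0.0, -0.0]
force: [-1.0, 0.0, -0.0]
gripper_width: 0.0281
```

apply_moves(moves=[[[0,0,0.005,0,-1],[0,0,0.005,0,-1],[0,0,0.005,0,-1],[0,0,0.004,0,-1],[0,0,0.003,0,-1],[0,0,0,0,-1]]])

```text
clock: 31.9
eef_pos: [0.4909, 0.2155, 0.0527]
orientation: [-0.097, 0.995, -0.0, -0.0]
force: [0.1, -0.6, -0.9]
gripper_width: 0.0277
```

apply_moves(moves=[[[0,0,0.001,0,-1],[0,0,0.001,0,-1],[0,0,0.0005,0,-1],[0,0,0,0,-1]]])

```text
clock: 32.4
eef_pos: [0.491, 0.2156, 0.0504]
orientation: [-0.097, 0.995, -0.0, 0.0]
force: [0.1, 0.3, -1.2]
gripper_width: 0.0279
```

apply_moves(moves=[[[0,0,0.0005,0,-1],[0,0,0,0,-1]]])

```text
clock: 32.65
eef_pos: [0.491, 0.2156, 0.0499]
orientation: [-0.097, 0.995, -0.0, -0.0]
force: [0.2, -0.9, -0.7]
gripper_width: 0.0278
```

apply_moves(moves=[[[0,0,0.0005,0,-1],[0,0,0,0,-1]]])

```text
clock: 32.9
eef_pos: [0.4911, 0.2156, 0.0499]
orientation: [-0.097, 0.995, 0.0, 0.0]
force: [-2.1, -0.9, 4.6]
gripper_width: 0.0279
```

Floor reached, at the expected z = 0.0499. Releasing and withdrawing.

apply_moves(moves=[[[0,0,0,0,-0.2],[0,0,0,0,0],[0,0,0,0,0],[0,0,0,0,0]]])

```text
clock: 33.4
eef_pos: [0.491, 0.2156, 0.0494]
orientation: [-0.097, 0.995, -0.0, -0.0]
force: [-0.2, 0.9, -0.5]
gripper_width: 0.0473
```

apply_moves(moves=[[[0,0,-0.005,0,0],[0,0,-0.01,0,0],[0,0,-0.015,0,0],[0,0,-0.02,0,0],[0,0,-0.03,0,0],[0,0,-0.035,0,0],[0,0,-0.035,0,0],[0.02,0,0,0,0],[0.03,0,0,0,0],[0.03,0,0,0,0],[0,0,0,0,0],[0,0,0,0,0]]])

```text
clock: 34.9
eef_pos: [0.4131, 0.2003, 0.2003]
orientation: [-0.097, 0.995, 0.0, 0.001]
force: [0.5, -0.3, 0.5]
gripper_width: 0.0473
```

Run:
```python
from h import *; from rig import bot
s=bot.read_state(); print(s['clock'],s['eef_pos'],s['force'],s['gripper_width'])
a=bot.capture('top')['image'];b=bot.capture('scene')['image']
cv2.imwrite('pics/end_t.png',cv2.resize(a[:,:,::-1],(800,600)));cv2.imwrite('pics/end_s.png',cv2.resize(b[:,:,::-1],(800,600)))
```

```text
34.9 [0.41308122 0.20025916 0.20033476] [ 0.4961335  -0.30674083  0.52679364] 0.04730619853025016
```

View pics/end_t.png

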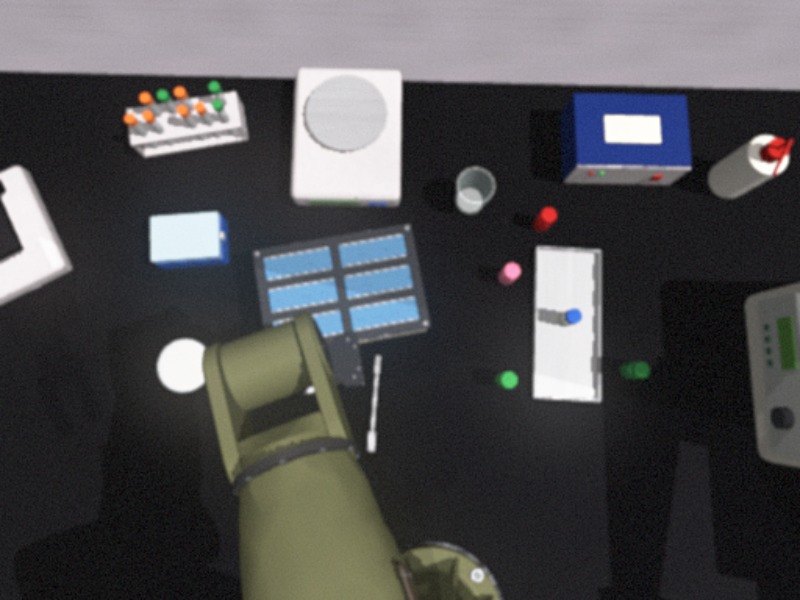

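View pics/end_s.png

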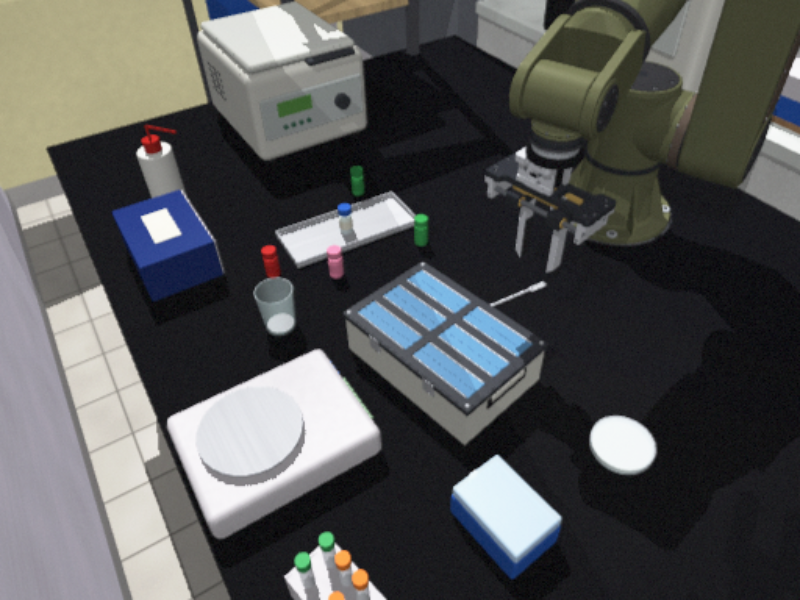

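Only the clear jar, (573,316) in the top view, is left on the tray. All six flaps are shut, the gripper is empty, and everything else is where it was. Handing in.

```bash
python3 -c "
from rig import bot
print(bot.close_job())"
```

```text
the job is handed in; nothing more can be done
None
```

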